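# Lock the carving-tool chest with its T-handled rod

## Robot

A 7-joint arm with a two-finger parallel gripper is mounted at the origin on the work surface. World frame = base frame: x ahead of the robot, y to its left, z up, the work surface at z = 0. Lengths are in m, angles in rad, forces in N, time in s.
With the tool pointing down it reaches from about 0.35 to 0.9 m from the base axis. Payload 19.9 kg.
Tool frame: the origin (TCP) lies between the finger pads; the fingertips stand 19 mm ahead of it and the grasp point (between the pads) is the TCP; z points along the fingers, y is the direction in which the jaws open and shut (so a half turn about z gives the same grasp; the last joint's range is limited). The gripper opens to 94 mm and grips with 3 to 60 N. Pads are 16 mm wide; open, the fingers measure 119 mm over their backs; the gripper's body (75 mm by 177 mm) begins 78 mm behind the grasp point.
Start: joints at [1.284, 0.417, -0.01, 1.614, 0.005, 1.111, -0.053], TCP at [0.152, -0.606, 0.224] pointing down, gripper open.
Joint ranges: [-2.81, 2.81], [-0.39, 2.02], [-1.27, 1.25], [0.06, 2.57], [-1.19, 4.33], [0.19, 2], [-2.82, 2.82]. Speed limits (rad/s): [1.89, 1.89, 2.39, 2.39, 3.01, 3.01, 3.01].

## Interface

Orientations are given as a 3x3 rotation matrix whose columns are the frame's x, y, z axes.
In Python, from rig import robot gives the robot as it stands. Calls block until the motion is done:
- robot.move_ptp(position, orientation): joint-space move of the TCP to a pose.
- robot.move_linear(position, velocity=0.15, frame=None, threshold=None): straight line of the TCP; frame=None keeps the orientation; velocity is the mean speed in m/s. With threshold (N) it stops when the force on the tool has changed by that much, and returns True; else False.
- robot.goto_joints(angles): joint-space move.
- robot.gripper_to(opening): finger opening in m; the grip force is fixed at half the most; returns when the fingers have stopped.
- robot.pause(seconds).
- robot.ik(position, orientation): joint angles nearest the present ones, or None.
- robot.get_state(): the state.
- robot.grab_frame(name): name is "scene" or "top" or "wrist"; returns the picture (420x560x3 uint8, red, green, blue); there is no depth.
- robot.camera_info(name): a dict with "fx", "fy", "cx", "cy" (pixels), "rvec" (rotation vector, rad) and "tvec" (3), from world to camera coordinates, as OpenCV has them. Camera axes: x right, y down, z forward; pixel columns grow to the right and rows downward; lengths in m; the calibration is good to about 2 mm. A picture is of the moment at which its call begins: read the wrist's pose just before it. camera_info takes no time and is no camera call; for the wrist camera it gives the pose at the moment of the call.
A pose or a line that the arm cannot do raises robot.PlanningError and nothing moves.
- robot.sign_off(): hands the job in, once; it reports no verdict.
The state is a dict: "time": time; "qpos": joint angles; "joint_vel": joint speeds; "effort": joint torques, N m; "ee_pos": TCP position; "tool_rot": TCP orientation; "force": force on the tool from outside, world axes, zero at the start; "moment": the same for the moment, N m; "opening": finger opening in m.
Only numpy, scipy, OpenCV 4.12 (cv2) and the standard library are available. Lean on these libraries where they do the work, as an engineer would, in place of code of your own. Each camera call takes 0.05 s, during which the arm holds its last target.

## Task

Lock up the carving-tool chest: push its open top drawer fully shut, then lower the T-handled lock rod, which stands in the tool block, down through the chest's top guide, the eyes of all three drawers and the bottom guide. Turn its handle clockwise (seen from above) under the two hooks, lifting it a little to clear their humps, let it drop home into the notches and let go. Leave the mallet, the plane and the glue bottle where they are.

Things in the scene. Friction and masses are not known exactly. Their poses are not given: they have to be found in the camera images.
- chest: Fixed wooden tool chest, 180 deep (x), 320 wide (y), 140 mm high, three drawers above one another. Origin: centre of its underside, on the bench. x points from front to back (drawers open towards -x), y to the left for someone facing the drawer fronts, z up. Drawer fronts at x = -90 mm. Flat top at 140 mm, from x = -80 mm back.
- top_guide (a point): Centre of the vertical rod hole (16 mm wide) in the upper face of the chest's top guide, a bright metal plate 6 mm thick, jutting out over the front edge at x = -118 mm, 146 mm above the bench. Axes as the chest. Straight below it: the drawers' eyes (plates 6 mm thick, 16 mm holes, 111.5, 76.5, 41.5 mm above the bench; in line only when the drawers are shut), then the bottom guide.
- bottom_guide (a point): Centre of the rod hole (16 mm) in the upper face of the chest's bottom guide, 18 mm above the bench, straight below top_guide; same axes.
- hook_left (a point): Centre of the notch floor of the bright metal hook at y = +43 mm from the top guide's hole, 26 mm above the guide's face; same axes. Hook 10 mm wide (y). Notch 20 mm wide in x, over it a cap, underside 29 mm above the floor, top 35. Open towards -x, behind a hump 7 mm high, 11 to 17.5 mm out; tall wall on the +x side. The crossbar enters by turning clockwise seen from above.
- hook_right (a point): The same on the hook at y = -43 mm, turned half round: open towards +x. While the rod is lowered its crossbar must stand 50 to 80 degrees anticlockwise of the chest's y, or it lands on the caps. Locked: bar along y in both notches, centre 34 mm above the guide's face. To pass the humps the rod must be 8 to 13 mm higher than that while it turns.
- drawer_top (a joint): Opening of the chest's top drawer, m: 0 fully shut (against a stop), up to 0.11 open towards the chest's -x. Slides with about 2 N of friction and stays where it is left. Starts 45 to 90 mm open.
- drawer_mid (a joint): Opening of the middle drawer, m (same meaning). Starts shut or up to 3 mm ajar; the rod's pointed end can press it home.
- drawer_low (a joint): Opening of the bottom drawer, m (same meaning). Starts shut or up to 3 mm ajar; the rod's pointed end can press it home.
- knob_left (a point): Centre of the outer face of the top drawer's dark knob at the chest's y = +125 mm; the knob is 22 mm in diameter and its face stands 28 mm in front of the drawer front, 111.5 mm above the bench. Moves with the drawer; same axes as the chest. Pushing the drawer shut by either knob works.
- knob_right (a point): The same on the top drawer's other knob, at the chest's y = -125 mm.
- rod_handle (a point): Centre of the red crossbar of the loose lock rod (0.22 kg): bar 12 mm thick (x), 112 long (y), 14 high (z), same either way round. Steel rod 12 mm in diameter from it straight down (-z). Collar 21 mm in diameter, underside 34 mm below this point, stops it on the top guide. At the start it stands in the tool block, upright or leaning a few degrees, tip 10 mm above the bench; grip mid-bar from above.
- rod_tip (a point): Lower end of the lock rod, on its axis, 176 mm below rod_handle; same axes. The last 12 mm taper to 4 mm diameter.
- block_hole (a point): Mouth of the hole in which the rod stands, at the top (80 mm above the bench) of a fixed beech tool block 60 mm (x) by 180 mm (y) by 80 mm high; the hole is 16 mm wide, 70 mm deep, 60 mm from the block's middle towards +y. Two more tools are fixed in the block, upright, 24 mm thick, up to 167 mm above the bench, at 90 and 128 mm towards -y from this hole.
- mallet_head (a point): Bystander: middle of the head (62 x 115 x 60 mm) of a loose wooden mallet lying on the bench, its handle ends 225 mm from this point towards -x.
- plane_mid (a point): Bystander: middle of a loose wooden hand plane, 200 mm long (x), 55 wide (y), about 85 high, this point 30 mm above the bench.
- glue_bottle: Bystander: a loose white glue bottle, 60 mm in diameter, 160 mm high, origin under its base.
Mind the look-alikes: they are no part of the job. There is more than one size of the part that bears rod_handle; the job needs the middle-sized.

How it is judged:
On the way, in this order (a step that is already met when the one before it is completed fails the run):
1. the top drawer is pushed shut (value of joint drawer_top below 0.006 m), for 0.2 s.
2. the rod is through the top guide, all three drawer eyes and into the bottom guide (value of joint each of drawer_top, drawer_mid, drawer_low below 0.004 m and horizontal distance between rod_tip and bottom_guide below 0.006 m and z of rod_tip in the frame of bottom_guide below 0.003 m and angle between rod_handle's own z axis and vertical below 0.06 rad), for 0.2 s.
At the end, for the whole second after the job is handed in: Drawers shut within 4 mm; rod upright within 0.06 rad, tip within 6 mm of the bottom guide's axis; crossbar in both notches: along the chest's y within 0.2 rad, centre within 7 mm of the guide axis and 28 to 37.5 mm above the top guide (34 is home); rod at rest, released (value of joint each of drawer_top, drawer_mid, drawer_low below 0.004 m and horizontal distance between rod_tip and bottom_guide below 0.006 m and horizontal distance between rod_handle and top_guide below 0.007 m and z of rod_handle in the frame of top_guide between 0.028 and 0.0375 m and angle between the y axis of rod_handle and the y axis of top_guide, either way round below 0.2 rad and angle between rod_handle's own z axis and vertical below 0.06 rad and linear speed of lock_rod below 0.02 m/s); the robot touches nothing.
It fails at once if a bystander (mallet, plane or glue bottle) is pushed more than 20 mm or knocked over (distance of any of mallet_head, plane_mid, glue_bottle from where it was at the start of the episode above 0.02 m or angle between glue_bottle's own z axis and vertical above 0.3 rad).
It also fails if it takes over 69 s, if anything falls off the work surface, if the arm or the gripper's body presses on something with over 40 N, if the wrist force passes 120 N, or if a joint passes its speed limit or range.

## Working session

There is one attempt and no reset: what is moved stays moved. The work goes in short steps, each a Python script; the robot and the scene stay as the last script left them, time stands still between calls to the robot, and variables do not carry over. Pictures are saved under pics/ and viewed, and the job is handed in when it is done.

```bash
ls; mkdir -p pics
python3 - <<'E'
from rig import robot
import cv2
for n in ["scene","top","wrist"]:
    im=robot.grab_frame(n); cv2.imwrite(f"pics/{n}0.png",im[:,:,::-1]); print(n,robot.camera_info(n))
s=robot.get_state(); print(s)
E
```

```text
pics
scene {'fx': 535.7156582588159, 'fy': 535.7156582588159, 'cx': 281.07599438286945, 'cy': 210.6105552689492, 'rvec': array([ 1.94359512,  1.35745438, -0.61319003]), 'tvec': array([-0.10252636, -0.23166778,  1.71348961])}
top {'fx': 406.15391855845763, 'fy': 406.15391855845763, 'cx': 278.5418480045897, 'cy': 208.79880473137413, 'rvec': array([ 2.21380126, -2.17648688,  0.09071333]), 'tvec': array([-0.11864126,  0.53093667,  1.08471166])}
wrist {'fx': 324.95569869406535, 'fy': 324.95569869406535, 'cx': 275.3474509820403, 'cy': 210.0458003327157, 'rvec': array([-2.28603071,  1.78295732,  0.26276553]), 'tvec': array([-0.62570347, -0.02930897,  0.39277662])}
{'time': 0.15, 'qpos': array([ 1.28349946,  0.41786697, -0.01028369,  1.61401844,  0.00471519,
        1.11070605, -0.05300433]), 'joint_vel': array([ 2.36906980e-04, -1.68642845e-03, -1.42799474e-05, -1.13632846e-03,
        7.89869071e-04, -7.47591640e-04,  1.32273435e-03]), 'effort': array([-5.53574828e-04, -8.51529479e+01,  6.38586357e-01, -4.26131344e+01,
       -4.88707388e-02,  1.71978108e-02,  4.87487171e-05]), 'ee_pos': array([ 0.1519927 , -0.60595853,  0.22395762]), 'tool_rot': array([[ 9.69945573e-01,  2.43321751e-01, -3.34407441e-04],
       [ 2.43321959e-01, -9.69945144e-01,  9.17062027e-04],
       [-1.01215736e-04, -9.70868927e-04, -9.99999524e-01]]), 'force': array([ 0.29795097, -0.94755668, -0.10548931]), 'moment': array([-0.03242522, -0.00642543, -0.07264109]), 'opening': 0.0938444036032838}
```

View pics/scene0.png

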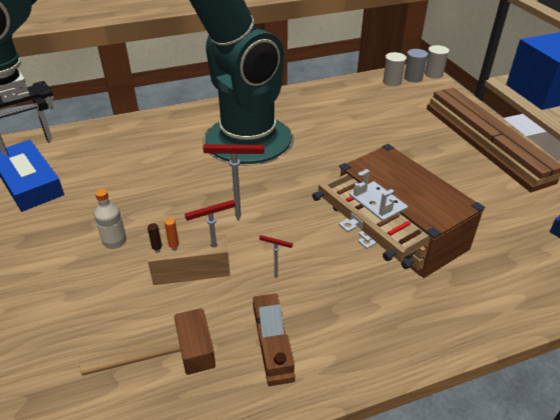

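View pics/top0.png

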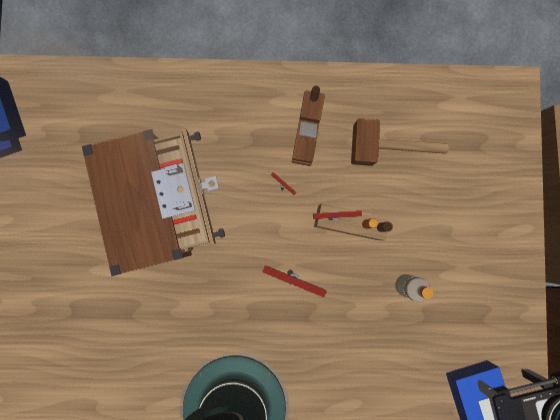

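View pics/wrist0.png

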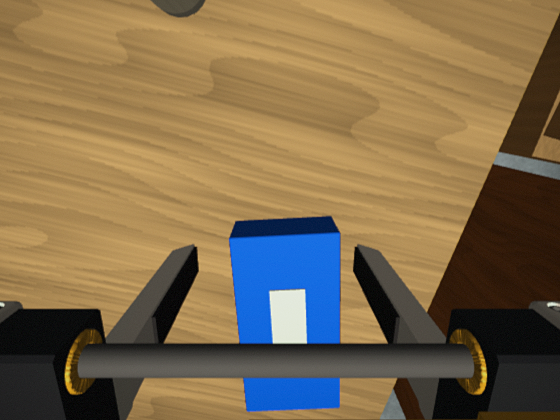

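```bash
cat > h.py <<'E'
import numpy as np, cv2
from rig import robot
def P(info):
    R=cv2.Rodrigues(np.array(info['rvec']))[0]; t=np.array(info['tvec'])
    K=np.array([[info['fx'],0,info['cx']],[0,info['fy'],info['cy']],[0,0,1.]])
    return K,R,t
def ray(info,uv):
    K,R,t=P(info); d=R.T@np.linalg.inv(K)@np.array([uv[0],uv[1],1.]); return -R.T@t,d/np.linalg.norm(d)
def onz(info,uv,z):
    o,d=ray(info,uv); return o+d*(z-o[2])/d[2]
def tri(obs):
    A=np.zeros((3,3));b=np.zeros(3)
    rs=[ray(i,uv) for i,uv in obs]
    for o,d in rs:
        M=np.eye(3)-np.outer(d,d);A+=M;b+=M@o
    p=np.linalg.solve(A,b)
    return p,[np.linalg.norm((np.eye(3)-np.outer(d,d))@(p-o)) for o,d in rs]
def proj(info,p):
    K,R,t=P(info); q=K@(R@np.asarray(p,float)+t); return q[:2]/q[2]
def crop(src,dst,x0,y0,w,h,s):
    im=cv2.imread(src)[y0:y0+h,x0:x0+w]
    im=cv2.resize(im,None,fx=s,fy=s,interpolation=cv2.INTER_CUBIC)
    st=10 if s>=4 else 20
    for x in range((x0+st-1)//st*st,x0+w,st):
        cv2.line(im,(int((x-x0+.5)*s),0),(int((x-x0+.5)*s),6),(0,255,255),1); cv2.putText(im,str(x),(int((x-x0+.5)*s)-10,18),0,.38,(0,255,255),1)
    for y in range((y0+st-1)//st*st,y0+h,st):
        cv2.line(im,(0,int((y-y0+.5)*s)),(6,int((y-y0+.5)*s)),(0,255,255),1); cv2.putText(im,str(y),(8,int((y-y0+.5)*s)+4),0,.38,(0,255,255),1)
    cv2.imwrite(dst,im)
def down(yaw):
    # tool z down, tool y axis along (cos yaw, sin yaw)
    y=np.array([np.cos(yaw),np.sin(yaw),0]);z=np.array([0,0,-1.]);x=np.cross(y,z)
    return np.column_stack([x,y,z])
E
python3 - <<'E'
from h import *
crop('pics/scene0.png','pics/c1.png',300,130,200,150,4)
crop('pics/scene0.png','pics/c2.png',130,130,180,160,3.6)
crop('pics/top0.png','pics/c3.png',75,115,160,140,4.2)
crop('pics/top0.png','pics/c4.png',250,160,160,150,4)
E
```

```text
(no output)
```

View pics/c1.png

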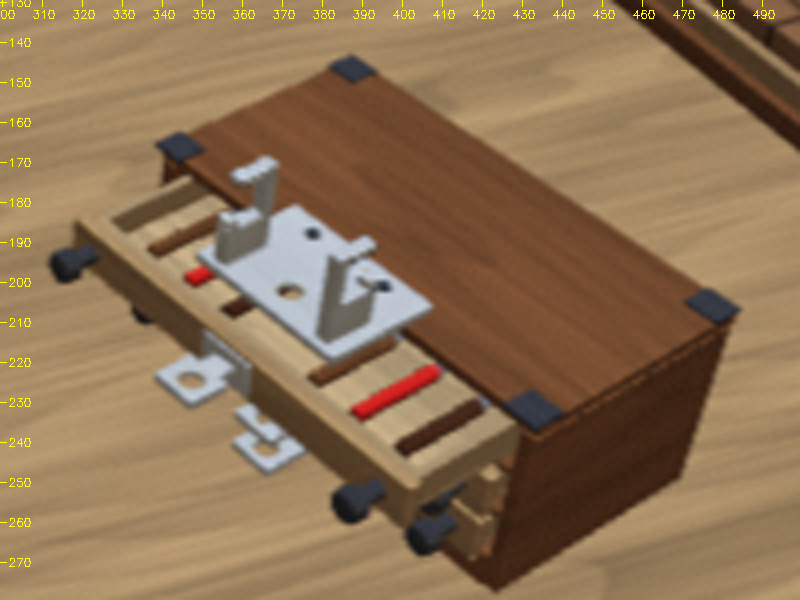

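View pics/c2.png

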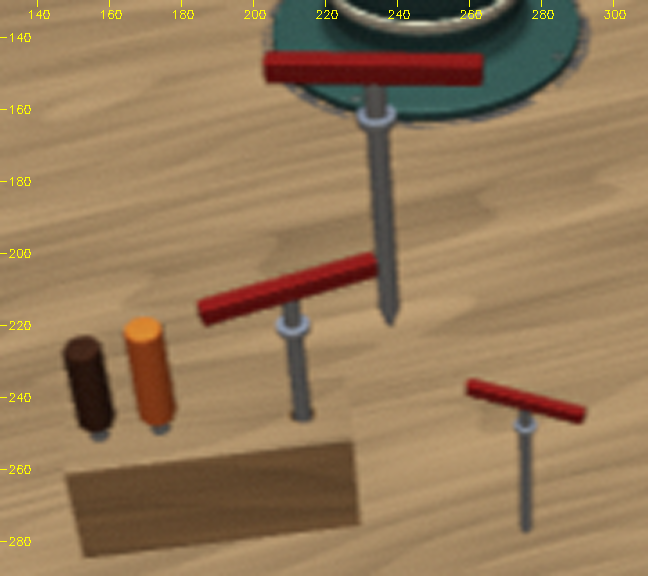

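View pics/c3.png

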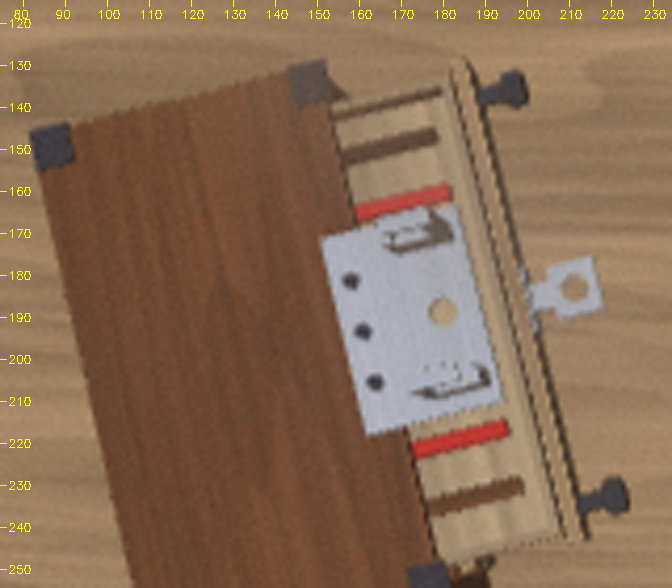

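View pics/c4.png

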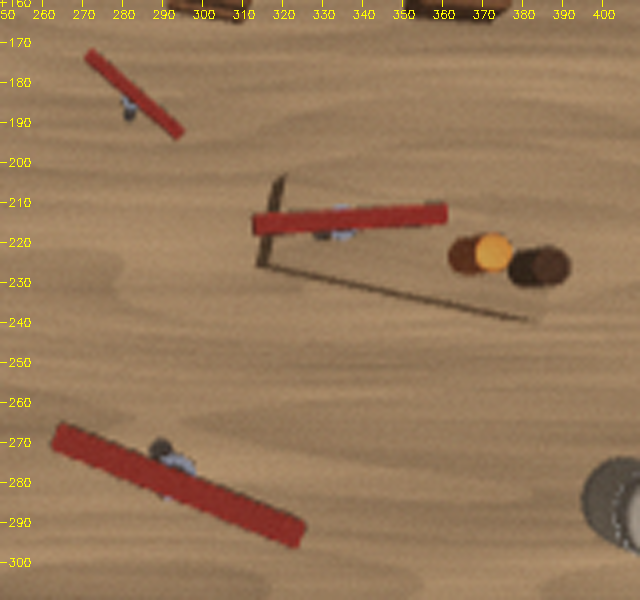

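Run:
```python
from h import *
S=robot.camera_info('scene');T=robot.camera_info('top')
def s1(x,y): return (x/4+300-.5,y/4+130-.5)
def s2(x,y): return (x/3.6+130-.5,y/3.6+130-.5)
def t3(x,y): return (x/4.2+75-.5,y/4.2+115-.5)
def t4(x,y): return (x/4+250-.5,y/4+160-.5)
np.set_printoptions(precision=4,suppress=True)
for n,a,b in [('hole',s1(291,292),t3(442,311)),('knobA?',s1(65,266),t3(618,496)),('knobA??',s1(65,266),t3(517,90)),
 ('knobB',s1(350,503),t3(517,90)),('knobB',s1(350,503),t3(618,496)),
 ('plate corner rightfront',s1(335,360),t3(460,205)),('plate c leftfront',s1(197,255),t3(503,401)),('plate c back right',s1(432,306),t3(320,238)),('plate backleft',s1(296,206),t3(368,436)),
 ('bar c',s2(287,290),t4(350,218)),('bar e1',s2(200,313),t4(447,213)),('bar e2',s2(374,264),t4(253,225)),
 ('bigbar',s2(374,68),t4(180,485)),('small',s2(526,400),t4(134,94)),
 ('orange',s2(143,329),t4(494,251)),('dark',s2(83,349),t4(550,268)),
 ('front corner R',s1(535,405),t3(305,62)),('corner backR',s1(740,310),t3(30,132))]:
    p,r=tri([(S,a),(T,b)]); print(n,p,np.array(r))
```

```text
hole [0.5682 0.1285 0.1463] [0.0019 0.0019]
knobA? [0.4648 0.0302 0.1131] [0.0012 0.0012]
knobA?? [0.6475 0.0064 0.2813] [0.0601 0.0601]
knobB [0.7052 0.0963 0.1141] [0.0012 0.0012]
knobB [ 0.5095  0.1315 -0.0828] [0.087 0.087]
plate corner rightfront [0.6301 0.1218 0.147 ] [0.0001 0.0001]
plate c leftfront [0.5174 0.0924 0.1451] [0.0019 0.0019]
plate c back right [0.6086 0.1987 0.1476] [0.0021 0.0021]
plate backleft [0.4963 0.1686 0.1461] [0.0013 0.0013]
bar c [ 0.5114 -0.2438  0.1871] [0.002 0.002]
bar e1 [ 0.5154 -0.2988  0.1886] [0.0012 0.0012]
bar e2 [ 0.5064 -0.1878  0.1874] [0.0019 0.0019]
bigbar [ 0.3625 -0.1443  0.2292] [0.0007 0.0007]
small [ 0.5893 -0.1193  0.1242] [0.0014 0.0014]
orange [ 0.4947 -0.3313  0.1682] [0.0014 0.0014]
dark [ 0.4857 -0.368   0.1554] [0.0014 0.0014]
front corner R [0.7074 0.2064 0.155 ] [0.0045 0.0045]
corner backR [0.6677 0.3688 0.1423] [0.0018 0.0018]
```

```bash
cat >> h.py <<'E'
np.set_printoptions(precision=4,suppress=True)
TH=np.radians(15.0)
XH=np.array([-np.sin(TH),np.cos(TH),0]); YH=np.array([-np.cos(TH),-np.sin(TH),0])
HOLE=np.array([0.5682,0.1285,0.146])
def chest(x,y,z): # rel. to hole axis, z above bench
    return np.array([HOLE[0],HOLE[1],0])+XH*x+YH*y+np.array([0,0,z])
def ang(v): return np.arctan2(v[1],v[0])
E
python3 - <<'E'
from h import *
I=robot.camera_info('wrist');s=robot.get_state();K,R,t=P(I)
c=-R.T@t; print('cam in tool',s['tool_rot'].T@(c-s['ee_pos']),(R@s['tool_rot']))
for sg in (1,-1):
  for z in (.4,.3,.118):
    for x in (-.13,-.01): print(sg,z,x,robot.ik(chest(x,.125,z),down(ang(sg*XH))))
  print(robot.ik(np.array([.5114,-.2438,.4]),down(ang(sg*np.array([1,.08,0])))))
E
```

```text
cam in tool [ 0.0854  0.0008 -0.1606] [[ 0.0002  1.     -0.0011]
 [-0.9575 -0.0001 -0.2885]
 [-0.2885  0.0011  0.9575]]
1 0.4 -0.13 [ 1.0212  0.1143 -1.1011  1.6721  0.1031  1.4184  1.7397]
1 0.4 -0.01 [ 0.854   0.0292 -1.1179  1.7196  0.0266  1.4092  1.5647]
1 0.3 -0.13 [ 0.9674  0.2039 -1.0874  1.8353  0.1923  1.2165  1.6538]
1 0.3 -0.01 [ 0.7695  0.1288 -1.0951  1.8849  0.1228  1.2     1.4657]
1 0.118 -0.13 [ 0.8722  0.5365 -1.082   2.0316  0.5975  0.9308  1.3021]
1 0.118 -0.01 [ 0.6416  0.4828 -1.0806  2.0859  0.5533  0.8937  1.0764]
[ 0.8164  0.2359 -0.5237  1.4955  0.1181  1.4418  0.3693]
-1 0.4 -0.13 [ 0.6458  0.0645 -0.6788  1.68    0.041   1.4115 -1.3475]
-1 0.4 -0.01 [ 0.8073  0.0256 -1.0689  1.7203  0.0227  1.409  -1.5741]
-1 0.3 -0.13 [ 0.6173  0.1287 -0.672   1.8432  0.0859  1.1987 -1.391 ]
-1 0.3 -0.01 [ 0.6867  0.1108 -0.9988  1.8864  0.1001  1.1967 -1.655 ]
-1 0.118 -0.13 [ 0.4934  0.3607 -0.5815  2.0415  0.2701  0.8132 -1.5551]
-1 0.118 -0.01 [ 0.4777  0.3876 -0.8586  2.0897  0.3974  0.8317 -1.9271]
[ 0.49    0.2052 -0.1201  1.5065  0.0247  1.4314 -2.6928]
```

Run:
```python
from h import *
robot.gripper_to(0.0)
robot.goto_joints([0.05,0.06,0,1.68,0,1.41,-1.26])
s=robot.get_state();print(s['time'],s['ee_pos'],s['opening'])
for x,z in((-.13,.118),(-.01,.118)): print(robot.ik(chest(x,.125,z),down(ang(-XH))))
I=robot.camera_info('wrist'); cv2.imwrite('pics/w1.png',robot.grab_frame('wrist')[:,:,::-1])
import pickle; pickle.dump(I,open('w1.pkl','wb'))
```

```text
3.9417 [ 0.4884 -0.056   0.396 ] 0.0002745787526690007
[ 0.0214  0.307  -0.028   2.0567  0.0121  0.7781 -1.3229]
[-0.1243  0.2731 -0.1507  2.1075  0.0585  0.7648 -1.6207]
```

View pics/w1.png

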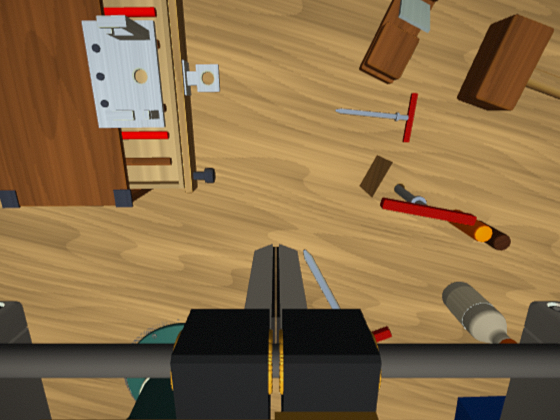

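Run:
```python
from h import *
import pickle
I=pickle.load(open('w1.pkl','rb'))
print(proj(I,HOLE),proj(I,[.4648,.0302,.1131]),proj(I,[.5114,-.2438,.187]))
crop('pics/w1.png','pics/w1c.png',70,0,160,200,3)
crop('pics/w1.png','pics/w1d.png',350,150,180,120,4.4)
```

```text
[140.0757  75.307 ] [210.2837 175.3526] [432.8291 208.6327]
```

View pics/w1c.png

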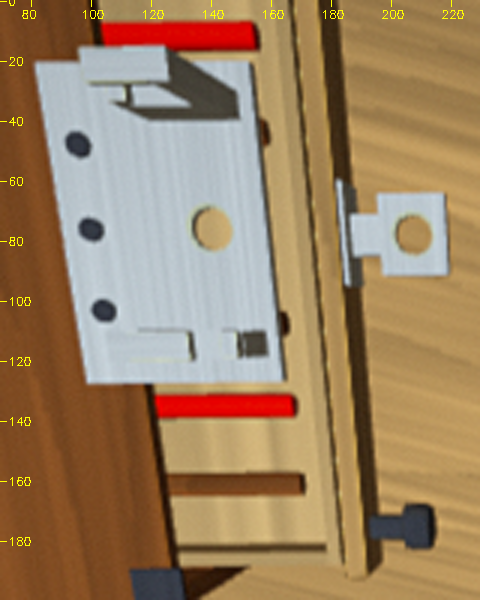

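View pics/w1d.png

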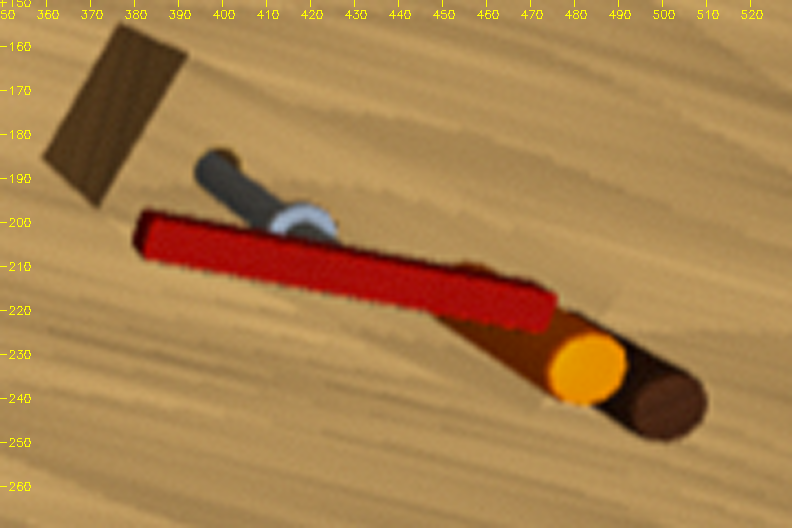

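Run:
```python
from h import *
D=down(ang(-XH))
robot.move_ptp(chest(-.115,.125,.118),D)
r=robot.move_linear(chest(-.03,.125,.118),velocity=.1)
F0=robot.get_state()['force']
r=robot.move_linear(chest(-.005,.125,.118),velocity=.035,threshold=12)
s=robot.get_state();print(r,s['time'],s['force']-F0,s['ee_pos'],((s['ee_pos']-HOLE)@XH))
```

```text
True 6.65 [ 1.598  -5.0867  4.721 ] [0.4502 0.0852 0.1179] -0.011261955254522924
```

Run:
```python
from h import *
D=down(ang(-XH))
r=robot.move_linear(chest(-.003,.125,.118),velocity=.02,threshold=12)
s=robot.get_state();print(r,s['time'],s['force'],s['ee_pos'],((s['ee_pos']-HOLE)@XH))
robot.pause(.2)
robot.move_linear(chest(-.06,.125,.118),velocity=.2)
robot.move_linear(chest(-.08,.10,.36),velocity=.3)
import pickle
I=robot.camera_info('wrist'); cv2.imwrite('pics/w2.png',robot.grab_frame('wrist')[:,:,::-1]);pickle.dump(I,open('w2.pkl','wb'))
print(proj(I,HOLE))
s=robot.get_state();print(s['time'])
```

```text
True 6.8833 [ 1.5827 -2.2585  2.3478] [0.45   0.0851 0.1178] -0.011296069073620397
[200.4285  96.8738]
8.4917
```

View pics/w2.png

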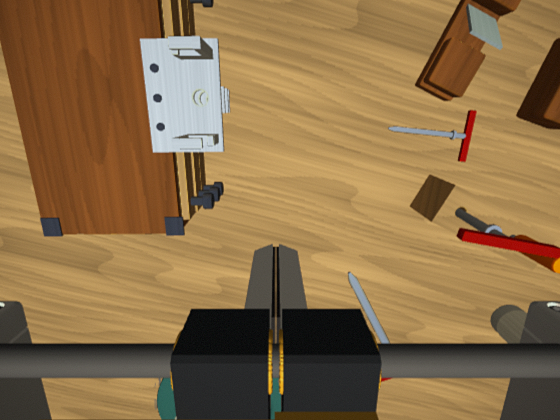

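Run:
```python
from h import *
import pickle
I=pickle.load(open('w1.pkl','rb'));S=robot.camera_info('scene');T=robot.camera_info('top')
a=(287/3.6+129.5,287/3.6+129.5);b=(337,214);c=(428.6,211.3)
for o in ([(I,c),(S,a)],[(I,c),(T,b)],[(S,a),(T,b)],[(I,c),(S,a),(T,b)]): print(tri(o))
# ends in w1 on z=.193
print(onz(I,(145/4.4+349.5,235/4.4+149.5),.193),onz(I,(552/4.4+349.5,310/4.4+149.5),.193))
# mouth of hole: rod enters block (218,165)
print(onz(I,(218/4.4+349.5,163/4.4+149.5),.08))
print(robot.ik([.50,-.2438,.36],down(np.radians(4.6))))
```

```text
(array([ 0.5055, -0.2435,  0.1837]), [np.float64(0.0014256137026288944), np.float64(0.0014256137026288835)])
(array([ 0.5096, -0.2401,  0.1899]), [np.float64(0.0025322192288093166), np.float64(0.0025322192288094666)])
(array([ 0.5113, -0.2435,  0.1893]), [np.float64(0.0020609604242803514), np.float64(0.0020609604242803232)])
(array([ 0.509 , -0.2426,  0.1867]), [np.float64(0.0028403596940709207), np.float64(0.0026659385995720167), np.float64(0.0030987306953480865)])
[ 0.5038 -0.1812  0.193 ] [ 0.5122 -0.2939  0.193 ]
[ 0.5128 -0.2418  0.08  ]
[ 0.292   0.1954  0.1259  1.6069 -0.025   1.3409  0.5015]
```

Run:
```python
from h import *
import pickle
robot.move_ptp([.509,-.2426,.34],down(np.radians(4.6)))
robot.gripper_to(.07)
for k,p in enumerate(([.509,-.2426,.34],[.549,-.2826,.30])):
    if k: robot.move_linear(p,velocity=.2)
    I=robot.camera_info('wrist'); cv2.imwrite(f'pics/w3{k}.png',robot.grab_frame('wrist')[:,:,::-1]);pickle.dump(I,open(f'w3{k}.pkl','wb'))
    print(proj(I,[.509,-.2426,.193]))
s=robot.get_state();print(s['time'],s['ee_pos'])
a=cv2.imread('pics/w30.png');b=cv2.imread('pics/w31.png');cv2.imwrite('pics/w3.png',np.vstack([a,b])[:, :])
```

```text
[274.2131 201.1487]
[229.7614 163.7061]
11.9917 [ 0.5489 -0.2823  0.3005]
```

View pics/w30.png

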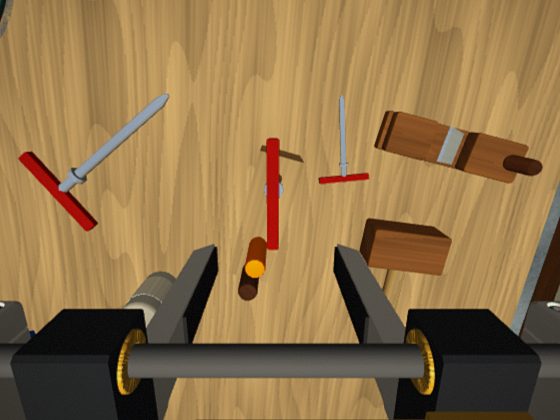

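View pics/w31.png

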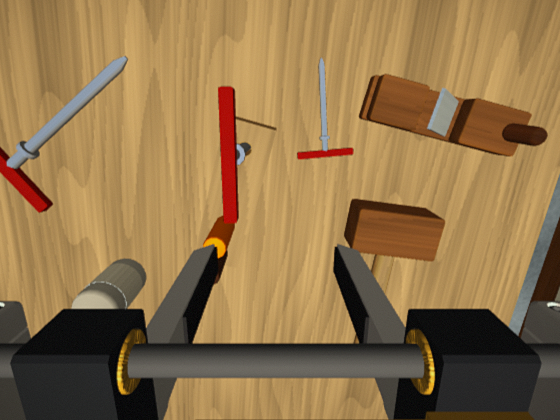

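Run:
```python
from h import *
crop('pics/w30.png','pics/w30c.png',210,125,120,130,4.6)
crop('pics/w31.png','pics/w31c.png',170,75,120,150,4)
```

```text
(no output)
```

View pics/w30c.png

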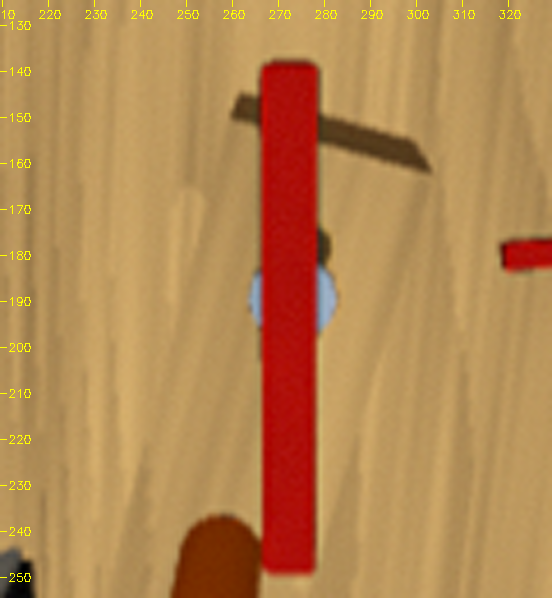

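View pics/w31c.png

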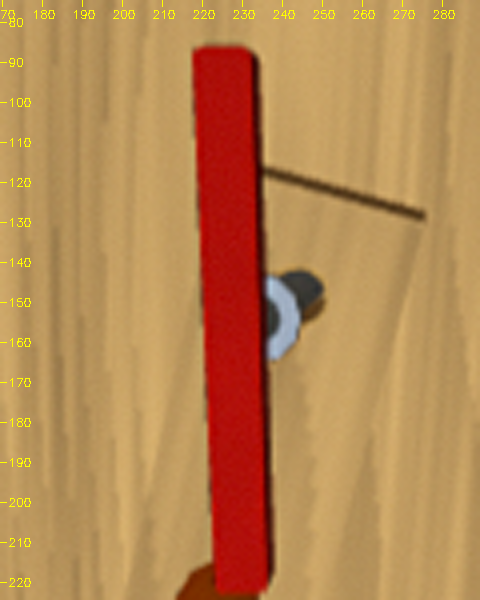

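Run:
```python
from h import *
import pickle
A=pickle.load(open('w30.pkl','rb'));B=pickle.load(open('w31.pkl','rb'))
f,r1=tri([(A,(272.5,138)),(B,(225.25,86.25))]);n,r2=tri([(A,(272.3,249.5)),(B,(230.25,222.5))])
print(f,r1,n,r2,(f+n)/2,np.linalg.norm(f-n),np.degrees(ang(f-n)))
# hole mouth estimate: visible rod base in B  (313,305)/4
print(onz(B,(170-.5+313/4,75-.5+300/4),.08), onz(A,(210-.5+322/4.6,125-.5+240/4.6),.08))
```

```text
[ 0.5025 -0.1827  0.1883] [np.float64(0.00010576242824876035), np.float64(0.00010576242824876033)] [ 0.5112 -0.2943  0.1919] [np.float64(0.00017877033788693192), np.float64(0.00017877033788694544)] [ 0.5069 -0.2385  0.1901] 0.11202225585848838 94.46631561798264
[ 0.5146 -0.2429  0.08  ] [ 0.5153 -0.2396  0.08  ]
```

Run:
```python
from h import *
D=down(np.radians(4.47))
robot.move_linear([.507,-.2385,.24],velocity=.25,frame=D)
robot.move_linear([.507,-.2385,.186],velocity=.1)
robot.gripper_to(0.0)
s=robot.get_state();print(s['time'],s['opening'],s['force'],s['ee_pos'])
robot.move_linear([.5075,-.2395,.205],velocity=.08)
s=robot.get_state();print(s['time'],s['opening'],s['force'],s['moment'])
robot.move_linear([.5075,-.2395,.36],velocity=.25)
robot.pause(.2)
s=robot.get_state();print(s['time'],s['opening'],s['force'],s['moment'])
for n in('scene','top','wrist'): cv2.imwrite(f'pics/g_{n}.png',robot.grab_frame(n)[:,:,::-1])
```

```text
14.1 0.011461816225060383 [ 1.5782 -0.0346 -0.2411] [ 0.5071 -0.2385  0.186 ]
14.4917 0.011735866148991844 [ 0.2465 -0.3874 -0.9066] [-0.031  -0.0854 -0.0055]
15.4583 0.01178562280651574 [-0.2237 -0.4536 -2.3759] [-0.0193 -0.0472 -0.0462]
```

View pics/g_scene.png

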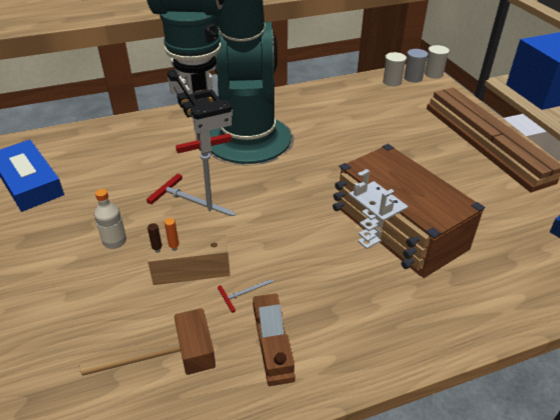

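View pics/g_wrist.png

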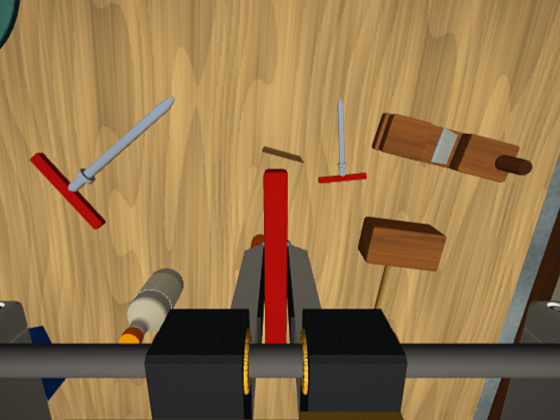

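Run:
```python
from h import *
S=robot.camera_info('scene');K,R,t=P(S);print('cam',-R.T@t)
s=robot.get_state();p=s['ee_pos'];print(p)
for d in (0,-.034,-.176): print(proj(S,p+[0,0,d]))
u=s['tool_rot'][:,0]
print(proj(S,p+.056*u),proj(S,p-.056*u))
crop('pics/g_scene.png','pics/g1.png',165,110,80,110,7)
```

```text
cam [ 1.388  -0.4039  0.9542]
[ 0.5074 -0.2395  0.3594]
[204.3882 142.5115]
[205.9394 156.6348]
[211.7772 209.7883]
[231.0369 135.9912] [176.8334 149.2535]
```

View pics/g1.png

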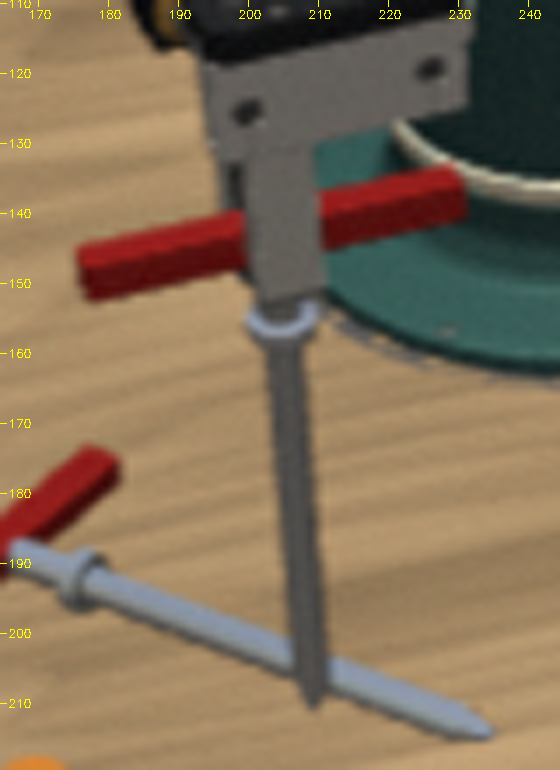

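```bash
cat >> h.py <<'E'
def tool(yaw,a=.025):
    return down(yaw)@cv2.Rodrigues(np.array([0,a,0.]))[0]
E
python3 - <<'E'
from h import *
yaw=TH+np.radians(65)-np.pi/2
D=tool(yaw)
p=HOLE.copy();p[2]=.40
print(robot.ik(p,D))
robot.move_ptp(p,D)
p[2]=.34
robot.move_linear(p,velocity=.15); robot.pause(.2)
s=robot.get_state();print(s['time'],s['ee_pos'],s['opening'],s['force'])
for n in('scene','top','wrist'): cv2.imwrite(f'pics/p_{n}.png',robot.grab_frame(n)[:,:,::-1])
crop('pics/p_scene.png','pics/p1.png',320,120,90,110,7)
crop('pics/p_top.png','pics/p2.png',140,140,100,90,7)
S=robot.camera_info('scene');e=s['ee_pos']
print([proj(S,e+d*s['tool_rot'][:,2]) for d in (0,.034,.176)],proj(S,HOLE))
E
```

```text
[-0.1737  0.2306 -0.1106  1.4752  0.0028  1.4261 -0.4562]
17.7583 [0.5686 0.1285 0.341 ] 0.01156525918031066 [-0.525  -0.2437 -2.4961]
[array([383.9071, 131.4824]), array([382.2543, 144.9856]), array([375.9997, 196.0824])] [373.0612 202.4401]
```

View pics/p1.png

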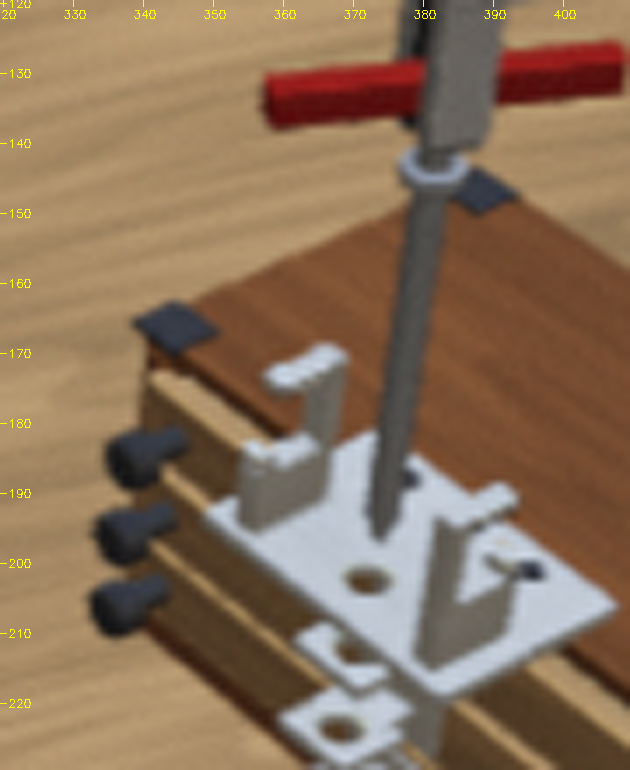

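View pics/p_wrist.png

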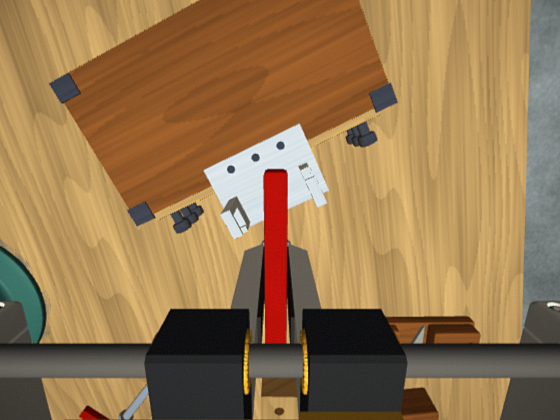

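View pics/p2.png

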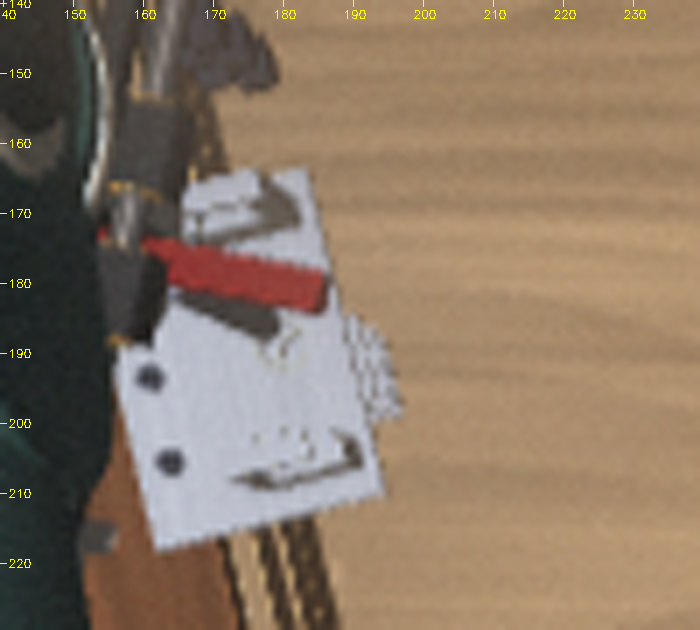

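Run:
```python
from h import *
def axis(f,rows,x0,w=9):
    im=cv2.imread(f).astype(float).mean(2); out=[]
    for r in rows:
        xc=x0(r);xs=np.arange(int(xc)-w,int(xc)+w+1);v=im[r,xs]
        bg=max(np.median(v[:4]),0);bg2=np.median(v[-4:])
        g=np.diff(v); 
        # subpixel: halves between bg and min on both sides
        m=np.argmin(cv2.GaussianBlur(v[None],(1,1),0)[0][w-4:w+5])+w-4; mn=v[m-1:m+2].mean()
        def edge(rng,b):
            th=(b+mn)/2
            for i,j in rng:
                if (v[i]-th)*(v[j]-th)<=0 and v[i]!=v[j]: return xs[i]+(th-v[i])/(v[j]-v[i])*(j-i)
            return np.nan
        l=edge([(k,k-1) for k in range(m,0,-1)],bg);rr=edge([(k,k+1) for k in range(m,len(v)-1)],bg2)
        out.append((r,l,rr,(l+rr)/2))
    return np.array(out)
a=axis('pics/g_scene.png',range(163,196,2),lambda r:205+(r-157)*.09)
b=axis('pics/p_scene.png',range(152,186,2),lambda r:381-(r-146)*.14)
print(a);print(b)
for q in(a,b):
    q=q[~np.isnan(q).any(1)];print(np.polyfit(q[:,0],q[:,3],1))
```

```text
[[163.     202.4248 208.5115 205.4681]
 [165.     202.3034 208.7252 205.5143]
 [167.     202.9281 208.7874 205.8577]
 [169.     203.0118 209.0559 206.0339]
 [171.     203.0494 209.2088 206.1291]
 [173.     203.1397 209.202  206.1709]
 [175.     203.4377 209.6021 206.5199]
 [177.     203.4962 209.5412 206.5187]
 [179.     203.643  209.8476 206.7453]
 [181.     204.2775 209.6927 206.9851]
 [183.     204.2478 210.0824 207.1651]
 [185.     204.2562 210.3247 207.2904]
 [187.     204.5227 210.1704 207.3465]
 [189.     204.75   210.513  207.6315]
 [191.     205.2056 210.7294 207.9675]
 [193.     205.142  210.7619 207.9519]
 [195.     205.0325 211.1998 208.1161]]
[[152.     376.5457 379.4683 378.007 ]
 [154.     377.0784 379.4493 378.2639]
 [156.     376.     378.9583 377.4792]
 [158.     375.6914 379.0833 377.3873]
 [160.     375.8827 378.9359 377.4093]
 [162.     375.0833 378.875  376.9792]
 [164.     375.0651 378.9722 377.0187]
 [166.     375.2188 381.1667 378.1927]
 [168.     374.836  381.0049 377.9205]
 [170.     369.9803 377.7611 373.8707]
 [172.     373.25   380.3276 376.7888]
 [174.     374.0514 380.8102 377.4308]
 [176.     371.5938 376.3452 373.9695]
 [178.     372.3854 376.     374.1927]
 [180.     372.7326 376.6574 374.695 ]
 [182.     373.927  375.8576 374.8923]
 [184.     373.1374 377.65   375.3937]]
[  0.0844 191.6794]
[ -0.1157 395.8935]
```

Run:
```python
from h import *
S=robot.camera_info('scene')
def slope(e,D):
    a,b=proj(S,e+.045*D[:,2]),proj(S,e+.145*D[:,2]); return (b-a)[0]/(b-a)[1]
e=np.array([.5074,-.2395,.3594]);e2=np.array([.5686,.1285,.341]);yaw=TH+np.radians(65)-np.pi/2
for a in (-.06,-.04,-.03,-.02,-.01,0,.01,.02): print(a,slope(e,tool(np.radians(4.47),a)),slope(e2,tool(yaw,.025+a)))
im=cv2.imread('pics/p_scene.png')
print(im[150:190:6,366:392].mean(2).astype(int))
```

```text
-0.06 0.04066074032495548 -0.19029849017851308
-0.04 0.06350372328299832 -0.16819337711981527
-0.03 0.07500514471516788 -0.15710989341758627
-0.02 0.08656344047585927 -0.14600275003238206
-0.01 0.09818136274064843 -0.1348696421981276
0 0.1098617161350156 -0.12370824394784419
0.01 0.12160736062227773 -0.11251620613040657
0.02 0.13342121449918062 -0.10129115438660483
[[132 132 135 135 136 136 137 135 127 106  89  78  61  66  74  78  77  74
   75  75  68  54  54  66  77  79]
 [ 83  84  85  84  85  87  85  83  85  85  77  68  65  73  78  77  75  76
   82  79  77  73  77  77  77  77]
 [ 82  87  87  88  91  90  87  85  85  80  72  66  73  75  78  75  79  82
   81  80  80  79  81  83  81  84]
 [ 92  90  81  81  80  81  81  81  84  74  66  70  78  77  74  78  84  85
   86  88  89  89  86  84  83  83]
 [ 95  96  97  87  79  82  86  89  78  63  71  78  77  71  74  80  83  84
   85  89  91  90  86  85  79  75]
 [ 96  97  90  79  79  79  83  75  65  71  76  79  73  74  80  83  85  84
   85  85  83  84  81  80  82  82]
 [106 157 202 204 204 204 171  94  70  77  79  94 155 199 188 145  96  84
   82  81  78  79  79  81  81  80]]
```

Run:
```python
from h import *
im=cv2.imread('pics/p_scene.png').astype(float)
sat=im[:,:,2]-im[:,:,0]
o=[]
for r in range(151,184):
    v=sat[r];xc=381-(r-146)*.14
    xs=np.arange(int(xc)-10,int(xc)+11);q=v[xs];bg=np.median(np.r_[q[:4],q[-4:]]);mn=np.percentile(q,10)
    w=np.clip((bg-q)/(bg-mn),0,1);w[w<.25]=0
    o.append((r,(w*xs).sum()/w.sum(),w.sum()))
o=np.array(o);print(o[::4]);print(np.polyfit(o[:,0],o[:,1],1))
```

```text
[[151.     380.2172   5.7385]
 [155.     379.8383   5.7077]
 [159.     379.1253   5.597 ]
 [163.     378.5481   5.2374]
 [167.     378.0026   5.5735]
 [171.     374.0836   7.7737]
 [175.     373.5668   7.2143]
 [179.     373.4238   7.3692]
 [183.     371.5508   9.4656]]
[ -0.2841 424.0874]
```

Run:
```python
from h import *
S=robot.camera_info('scene');e=np.array([.5686,.1285,.341]);yaw=TH+np.radians(65)-np.pi/2
D=tool(yaw,.005);u=D[:,0]
b=np.array([-.95,-.2])
tip=e+.176*D[:,2];col=e+.034*D[:,2]
print(tip, proj(S,tip)+b,'obs 373.8 196.6', proj(S,col)+b,'obs 381.5 144.9')
print('px per 5mm u',proj(S,tip+.005*u)-proj(S,tip),'jaw',proj(S,tip+.005*D[:,1])-proj(S,tip))
print(e+.056*u,proj(S,e+.056*u)+b,proj(S,e-.056*u)+b)
```

```text
[0.5688 0.1294 0.165 ] [373.5082 196.0275] obs 373.8 196.6 [380.9835 144.828 ] obs 381.5 144.9
px per 5mm u [ 2.08   -0.2489] jaw [0.6648 1.3648]
[0.5783 0.1836 0.3413] [408.4488 128.665 ] [357.1311 133.9712]
```

```bash
cat >> h.py <<'E'
YAW0=TH+np.radians(65)-np.pi/2
def st(tag=''):
    s=robot.get_state();print(tag,round(s['time'],2),s['ee_pos'],'F',s['force'],'M',s['moment'],round(s['opening'],4));return s
E
python3 - <<'E'
from h import *
D=tool(YAW0,.02)
p=HOLE.copy();p[2]=.34
robot.move_linear(p,velocity=.1,frame=D); st()
for z in (.318,.30,.28):
    p[2]=z
    r=robot.move_linear(p,velocity=.06,threshold=8); st(r)
    if r: break
for n in('scene',): cv2.imwrite(f'pics/q_{n}.png',robot.grab_frame(n)[:,:,::-1])
crop('pics/q_scene.png','pics/q1.png',320,120,90,110,7)
E
```

```text
18.16 [0.5682 0.1286 0.34  ] F [-0.571  0.628 -1.622] M [-0.0872 -0.0205  0.0211] 0.012
False 18.68 [0.5682 0.1285 0.3178] F [ 1.2055  0.405  -1.74  ] M [-0.0319 -0.0677  0.0002] 0.012
False 19.12 [0.5681 0.1285 0.2997] F [ 0.113   0.6998 -2.2341] M [ 0.1091  0.1882 -0.0011] 0.0117
False 19.61 [0.5681 0.1284 0.2797] F [-1.1114 -0.3363 -2.2242] M [ 0.1015  0.2724 -0.0328] 0.0117
```

View pics/q1.png

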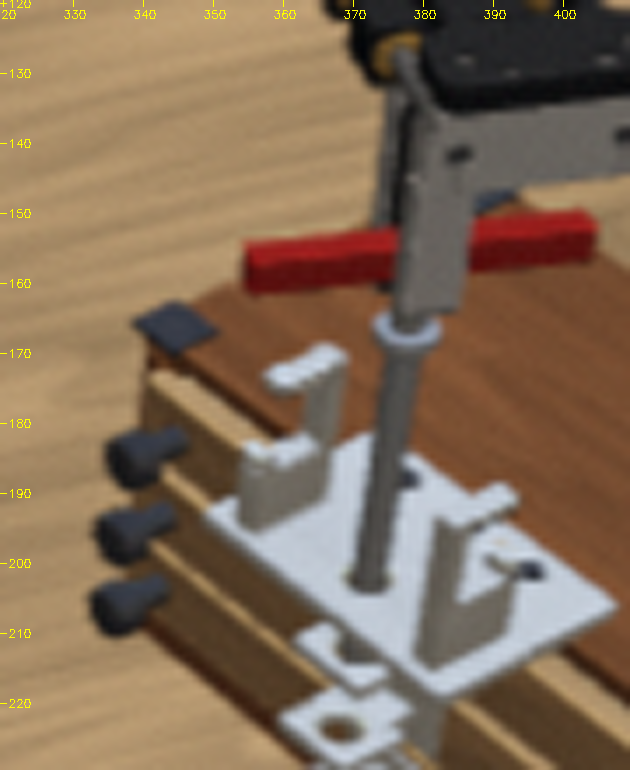

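Run:
```python
from h import *
p=HOLE.copy();p[1]+=.0005;p[0]-=.0004
for z in (.262,.245,.228,.21,.20):
    p[2]=z
    r=robot.move_linear(p,velocity=.05,threshold=8); st(r)
    if r: break
for n in('scene',): cv2.imwrite(f'pics/r_{n}.png',robot.grab_frame(n)[:,:,::-1])
crop('pics/r_scene.png','pics/r1.png',320,140,90,110,7)
```

```text
False 20.17 [0.5678 0.1289 0.2618] F [ 0.2089 -0.3833 -2.5156] M [-0.0604  0.0865 -0.0041] 0.0118
False 20.66 [0.5678 0.1289 0.2448] F [ 0.0615 -0.1658 -1.9857] M [-0.0805  0.098  -0.0322] 0.0118
False 21.15 [0.5678 0.129  0.2278] F [-0.2525  0.3051 -1.3632] M [-0.0701  0.0041  0.0397] 0.0113
False 21.66 [0.5678 0.1289 0.2098] F [ 0.5422  0.1856 -1.827 ] M [-0.0452 -0.0916  0.0566] 0.0118
False 22.01 [0.5677 0.1289 0.1997] F [ 0.0175 -0.555  -1.2884] M [-0.0724 -0.0296  0.0193] 0.0117
```

View pics/r1.png

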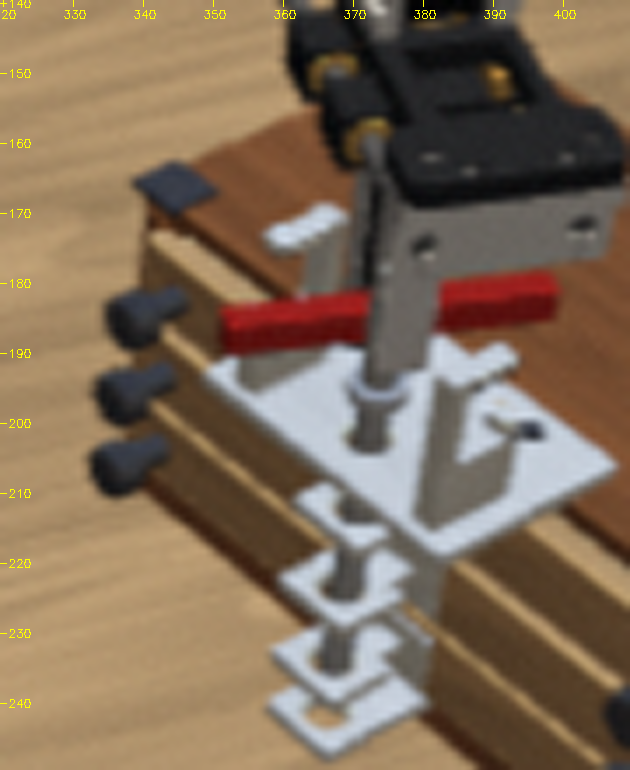

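Run:
```python
from h import *
p=HOLE.copy();p[1]+=.0005;p[0]-=.0004;p[2]=.192
r=robot.move_linear(p,velocity=.04,threshold=8); st(r)
robot.pause(.3)
if not r:
  for d in (60,50,42):
    robot.move_linear(p,frame=tool(TH+np.radians(d)-np.pi/2,.02)); st(d)
cv2.imwrite(f'pics/t_scene.png',robot.grab_frame('scene')[:,:,::-1])
crop('pics/t_scene.png','pics/t1.png',320,140,90,110,7)
```

```text
False 22.41 [0.5677 0.129  0.1917] F [-0.4748  0.0769 -1.7007] M [-0.0731 -0.0338 -0.0213] 0.0115
60 22.96 [0.5678 0.1291 0.1921] F [ 0.2323 -0.4282 -2.0516] M [-0.055  -0.0619  0.0274] 0.012
50 23.28 [0.5678 0.1291 0.192 ] F [-1.2643  1.5371 -2.7578] M [-0.0535 -0.0036 -0.0044] 0.0119
42 23.57 [0.5678 0.1291 0.192 ] F [ 0.3662  0.3959 -1.206 ] M [-0.1293  0.0173  0.0414] 0.012
```

View pics/t1.png

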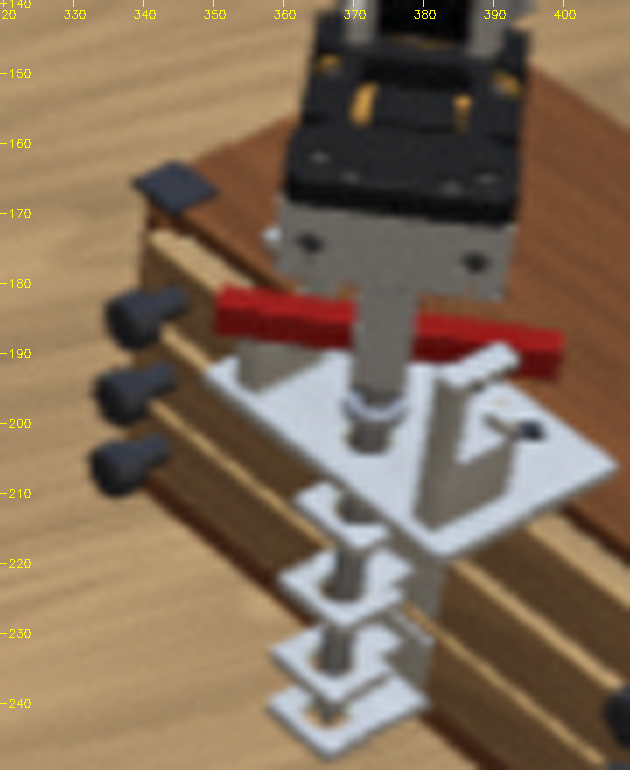

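Run:
```python
from h import *
p=HOLE.copy();p[1]+=.0005;p[0]-=.0004;p[2]=.192
for d in (34,26,18,10,4,0):
    robot.move_linear(p,frame=tool(TH+np.radians(d)-np.pi/2,.02)); s=st(d)
    if abs(s['moment'][2])>.4 or np.linalg.norm(s['force'])>8: print('STOP');break
cv2.imwrite(f'pics/u_scene.png',robot.grab_frame('scene')[:,:,::-1])
crop('pics/u_scene.png','pics/u1.png',320,140,90,110,7)
cv2.imwrite(f'pics/u_wrist.png',robot.grab_frame('wrist')[:,:,::-1])
```

```text
34 23.92 [0.5678 0.1291 0.192 ] F [-0.4963 -0.8618 -1.297 ] M [-0.087   0.0924 -0.009 ] 0.0118
26 24.21 [0.5678 0.129  0.192 ] F [-0.2898  0.2089 -2.2434] M [-0.087   0.1026  0.0146] 0.0117
18 24.5 [0.5678 0.129  0.192 ] F [-0.3913  1.165  -2.7555] M [ 0.0445  0.2305 -0.0078] 0.0123
10 24.79 [0.5677 0.1291 0.192 ] F [-1.3939 -0.1774 -1.9972] M [0.0463 0.2913 0.0064] 0.0121
4 25.05 [0.5678 0.129  0.192 ] F [-0.6421  0.1551 -2.0157] M [0.1111 0.2733 0.0399] 0.012
0 25.3 [0.5678 0.129  0.192 ] F [-1.1552  0.5866 -1.8692] M [ 0.1663  0.2771 -0.0234] 0.0117
```

View pics/u1.png

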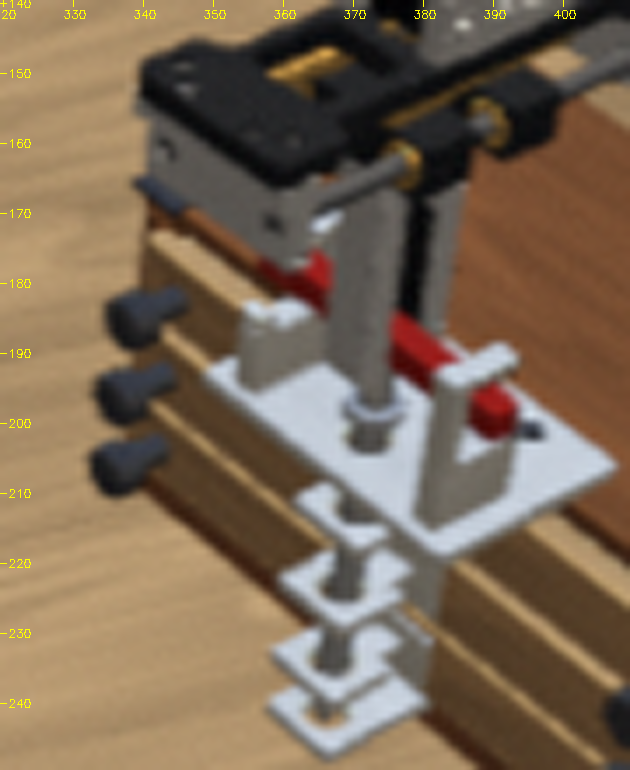

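View pics/u_wrist.png

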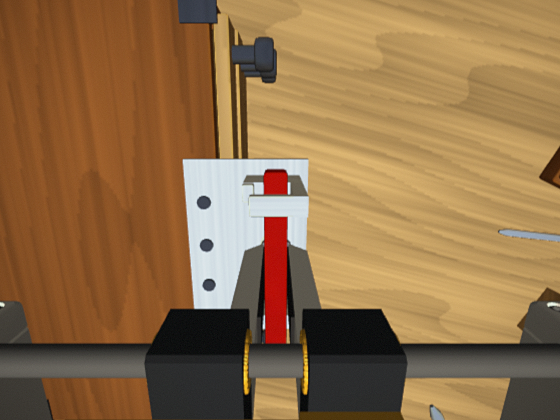

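Run:
```python
from h import *
p=HOLE.copy();p[1]+=.0005;p[0]-=.0004;p[2]=.178
r=robot.move_linear(p,velocity=.03,threshold=8); s=st(r)
robot.gripper_to(.045); st('open')
robot.pause(.3)
q=s['ee_pos'].copy();q[2]=.30
robot.move_linear(q,velocity=.15)
robot.move_linear(q+[0,0,.03]-.08*XH,velocity=.2); st()
import pickle
for n in('scene','top','wrist'): cv2.imwrite(f'pics/v_{n}.png',robot.grab_frame(n)[:,:,::-1])
pickle.dump(robot.camera_info('wrist'),open('v.pkl','wb'))
crop('pics/v_scene.png','pics/v1.png',320,140,90,110,7)
```

```text
True 25.82 [0.5678 0.1289 0.1798] F [-1.0965  0.0081  5.1552] M [-0.0777  0.0216 -0.0007] 0.0115
open 26.52 [0.5671 0.129  0.1796] F [ 0.2451 -0.3269  0.9341] M [ 0.01    0.0016 -0.0027] 0.0447
 28.34 [0.5882 0.0519 0.3293] F [-0.9314 -0.3443 -1.0327] M [0.0488 0.016  0.0093] 0.0451
```

View pics/v1.png

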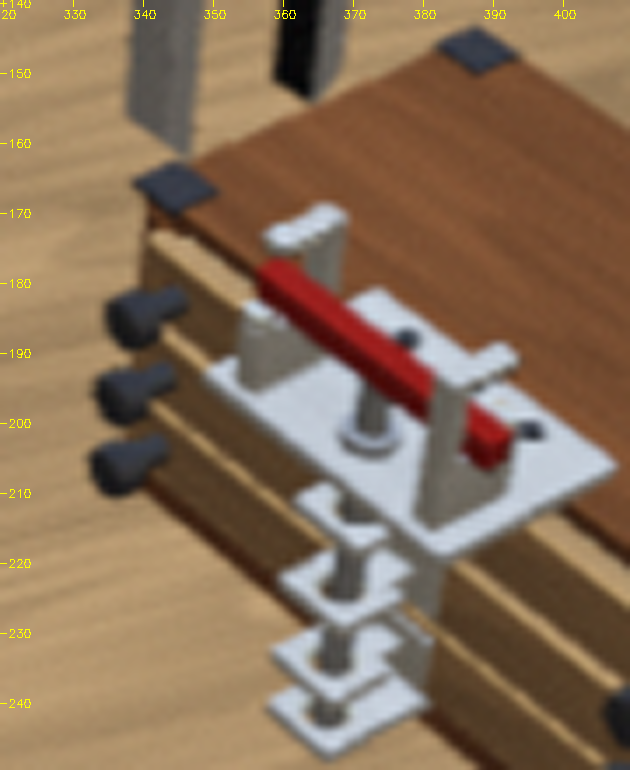

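View pics/v_wrist.png

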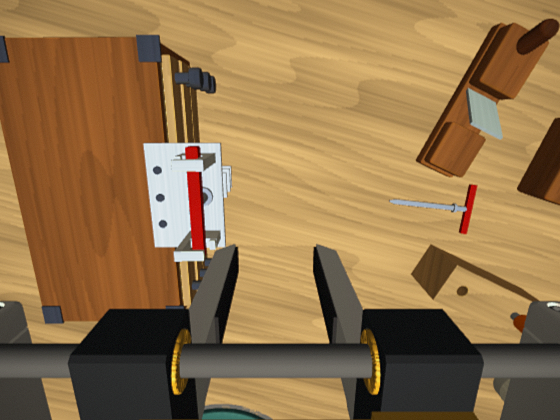

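View pics/v_top.png

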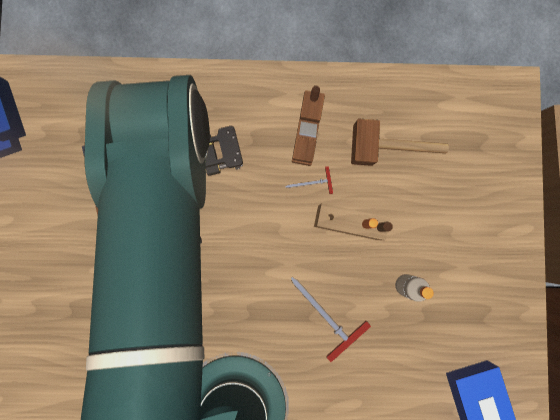

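Run:
```python
from rig import robot
print(robot.get_state()['time']); robot.sign_off()
```

```text
28.4917
the job is handed in; nothing more can be done
```

The chest is locked, and I handed the job in at 28.5 s; the rig reports no verdict. I pushed the top drawer shut by its left knob. Then I lowered the middle-sized rod through the top guide, all three eyes and into the bottom guide. I turned it 65° clockwise about 12 mm above home, lowered it into the notches and let go.

**Last checks (by eye in the pictures):**
- The collar sits on the top guide, the bar lies in both notches parallel to the guide plate, and the rod passes through every eye.
- The contact force came at 0.180 m, which is the home height.
- The drawers look shut, the gripper is well clear, and the plane, mallet and bottle look unmoved.

**What disagreed or did not go cleanly:**
- **Bar position:** the first camera estimates differed by up to 6 mm, so I re-measured it with two close wrist views before grasping.
- **Rod tilt:** the rod sat about 0.02 to 0.03 rad off in the grip. I tilted the tool to compensate, and later pictures put it within about 0.01 rad of upright.
- **Look-alikes:** the large and small T-rods, which I did not use, fell over on the bench at some point. They are lying flat and did not leave the surface.

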